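# Fetch a dressing stone from its covered caddy

## Task

Swivel the wooden dust cover of the stone caddy round its pivot screw until it is fully open, then slide the dark grey stone endways along the caddy, out from between or beside the other two stones, to make room for fingers before you pick it up. Lay it down, not dropping it, flat and centred on the green rubber dressing pad and parallel to the pad's long side. The other two stones stay in the caddy, the cover stays open, and the oil bottle, gold tin and blue pliers standing or lying beside the caddy and pad are left where they are.

Things in the scene. Friction and masses are not known exactly. Their poses are not given: they have to be found in the camera images.
- stone_caddy: fixed low wooden tray, 196 x 106 mm outside; origin at the centre of its underside, on the bench; x along its length (away from the robot at yaw 0), y across it to the left, z up. Rim 10 mm wide and only 14 mm high all round (lower than the stones' tops: fingers can pass over it); inside 176 x 86 mm. Posts 10 mm thick at the four corners (x +-93, y +-48 mm) carry the cover
- caddy_floor (a point): middle of the caddy's floor, 6 mm above the bench, same axes as the caddy. Three stones lie on the floor side by side, lengthwise along x, near mid-length, in lanes at y = -28, 0, +28 mm (2 mm gaps; which stone lies in which lane varies). Some 39 mm of floor (32 to 46) is free past both ends of the stones: a stone can be slid along x into it until it meets the rim
- dust_cover (a joint): angle of the dust cover, rad: 0 = shut over the whole caddy, grows as the cover turns clockwise seen from above (its near end swings to the left), 1.75 = the stop, fully open. It turns with slight friction (less than 2 N at the knob) and stays where it is left
- cover_hinge (a point): the pivot axis (vertical) of the dust cover at its top face: the screw at the caddy's far left corner, at x +93, y +48 mm of the caddy, 36 mm above the bench. Does not move with the cover
- cover_knob (a point): middle of the brass knob on the cover: round, upright, 22 mm across, 25 mm high (18 mm across in its lowest 5 mm), standing on the cover's top face, from 36 to 61 mm above the bench; this point is 48.5 mm above the bench, 125 mm from the pivot axis, and moves with the cover. The cover is a flat light wooden board, 196 x 106 x 6 mm, its underside 30 mm above the bench; open, it stands along the far half of the caddy's left side, close to the left lane
- dark_stone_center (a point): centre, half-way up, of the dark grey stone to be fetched: a block 26 mm wide (its x), 98 mm long (its y), 20 mm high (its z), 120 g give or take; in the caddy its top is 26 mm above the bench
- red_stone_center (a point): centre, half-way up, of the brick-red stone, same size and axes as the dark one
- white_stone_center (a point): centre, half-way up, of the white stone, same size and axes as the dark one
- pad_center (a point): centre of the top face of the dressing pad, 10 mm above the bench: a green rubber sheet 66 x 138 mm on a fixed aluminium plate 90 x 170 mm; its y runs along the long side
- oil_bottle: small cream oil bottle with a red cap, 35 mm across, 73 mm high, loose, origin at the centre of its underside; not to be moved
- gold_tin: round gold tin, 62 mm across, 24 mm high, loose, origin at the centre of its underside; not to be moved
- blue_pliers: pliers with blue handles lying flat, 53 mm (x) by 149 mm (y), 13 mm high, loose, origin at the middle of the underside; the open cover passes over them; not to be moved
Things that resemble listed ones, but are neither listed nor needed, are in the scene too. There is more than one size of the part that bears white_stone_center; the job needs the larger.

How it is judged:
By the outcome, as a careful person would: the job done as asked, in the order asked, and still so for the second after the job is handed in, with the robot touching nothing.
It also fails if it takes over 58 s, if anything falls off the work surface, if the arm or the gripper's body presses on something with over 40 N, if the wrist force passes 120 N, or if a joint passes its speed limit or range.

## Robot

A 7-joint arm with a two-finger parallel gripper is mounted at the origin on a cart in front of the work surface, level with it; the furniture and walls round the work are solid. World frame = base frame: x ahead of the robot, y to its left, z up, the work surface at z = 0. Lengths are in mm, angles in rad, forces in N, time in s.
With the tool pointing down it reaches from about 350 to 900 mm from the base axis. Payload 8.1 kg.
Tool frame: the origin (TCP) lies midway between the tips of the shut fingers; the grasp point (between the pads) lies 19 mm behind it; z points along the fingers, y is the line along which they close (so a half turn about z gives the same grasp; the last joint's range is limited). The gripper opens to 85 mm and grips with 20 to 120 N. Pads are 22 mm wide; open, the fingers measure 114 mm over their backs; the gripper's body (76 mm by 85 mm) begins 54 mm behind the grasp point. The pads swing forward as they close: fully open they stand 13 mm farther back than shut.
Start: joints at [1.174, 0.434, 0.025, 1.573, -0.012, 1.134, -0.075], TCP at [180.971, -598.24, 231.323] pointing down, gripper open.
Joint ranges: [-2.62, 2.62], [-0.44, 2.09], [-1.27, 1.32], [0.08, 2.57], [-1.32, 4.46], [0.12, 2], [-2.74, 2.74]. Speed limits (rad/s): [2.22, 2.22, 3.01, 3.01, 3.14, 3.14, 3.14].

## Interface

Orientations are given as a rotation vector (axis times angle).
In Python, from cell import state, snapshot, calibration, sign_off gives the robot as it stands.
- The arm moves only by the tool move_arm, never from a script. Its arguments are lists of equal length, an entry for each row: "xyz": the shift along the tool's x, y, z in m, a list of three; "dr": the turn, a rotation vector about the tool's x, y, z in degrees, a list of three; "claw": the gripper command: -1 is shut, 1 is fully open, values between are in proportion. A call has 1 to 20 rows; each row shifts and turns the commanded pose from where the row before left it, along the tool's axes as they then stand; what a row does not reach is not made up. A row lasts 1/10 s, in which the tool goes at most 50 mm and 8.59 degrees, less where a joint would pass 70% of its speed; a pose out of reach is approached as far as the arm can. A call with a gripper value outside its range is refused whole. The fingers move at their own pace and stop on an object; the grip force is fixed at half the most. Time passes only in rows, so rows that do not move let the fingers close. It gives the time, the measured TCP pose, the force, the opening and the grip force at its end, in the units of the state.
- state(): the state, without advancing time (a new reading comes with each control period).
- snapshot(name): name is "scene" or "top" or "wrist"; returns the picture (480x640x3 uint8, blue, green, red); there is no depth.
- calibration(name): a dict with "mtx" (3x3 intrinsics, pixels), "xyz" and "rotation" of the camera in the world; the wrist camera has in their place "mount" (4x4, takes a point from camera to tool coordinates, whose origin is the TCP and whose axes are the flange's). Camera axes: x right, y up, looking along -z (the intrinsics and any distortion apply to the point x, -y, -z); pixel columns grow to the right and rows downward; lengths in mm; the calibration is good to about 2 mm. A picture is of the moment at which its call begins: read the wrist's pose just before it. calibration takes no time and is no camera call.
- sign_off(): hands the job in; it is judged then, once.
The state is a dict: "time_s": time; "q": joint angles; "qvel": joint speeds; "tau": joint torques, N m; "ee_pos": TCP position; "orientation": TCP orientation; "wrist_force": force on the tool from outside, world axes, zero at the start; "ft_torque": the same for the moment, N m; "grip_width": opening from 0.0 (shut) to 1.0 (fully open); "gripper_force": force on a finger pad.
Only numpy, scipy, OpenCV 4.12 (cv2) and the standard library are available. Lean on these libraries where they do the work, as an engineer would, in place of code of your own. Each camera call takes 0.05 s, during which the arm holds its last target. There are 200 camera calls.

## Working session

There is one attempt and no reset: what is moved stays moved. The work goes in short steps, Python scripts to look and compute and a tool call to move; the robot and the scene stay as the last step left them, time stands still between calls to the robot, and variables do not carry over. Pictures are saved under pics/ and viewed, at most 10 in all, crops included, and the job is handed in when it is done.

Besides the shell and the picture viewer there is one more tool, called after "Request:" as a command line: name --argument value ..., lists and objects as JSON in quotes. move_arm: Moves the arm, as the interface text tells. Its arguments: {"type":"object","properties":{"xyz":{"type":"array","items":{"type":"array","items":{"type":"number"}}},"dr":{"type":"array","items":{"type":"array","items":{"type":"number"}}},"claw":{"type":"array","items":{"type":"number"}}},"required":["xyz","dr","claw"]}

```bash
mkdir -p pics; ls; python3 - <<'E'
from cell import state,snapshot,calibration
import cv2,numpy as np
s=state();print(s)
for n in("scene","top","wrist"):
    c=calibration(n);print(n,{k:np.round(v,4).tolist() if not isinstance(v,str) else v for k,v in c.items()})
    cv2.imwrite(f"pics/{n}0.png",snapshot(n))
E
```

```text
pics
{'time_s': 0.0, 'q': array([ 1.17438216,  0.43524958,  0.02495276,  1.5741003 , -0.0116041 ,
        1.13400396, -0.0751268 ]), 'qvel': array([ 0.00010047,  0.00048502, -0.00113409,  0.00124246, -0.0004569 ,
       -0.00129088, -0.00081203]), 'tau': array([ 9.80506520e-04, -6.70457697e+01,  1.02616120e+00, -3.16210949e+01,
        1.58570294e-02,  1.22810903e-02, -2.65749065e-05]), 'ee_pos': array([ 180.81272072, -597.73965493,  230.50797541]), 'orientation': array([-3.10621483e+00, -4.59509270e-01,  5.79300963e-04]), 'wrist_force': array([ 0.85447565, -0.23991109,  0.07160422]), 'ft_torque': array([-0.05492255,  0.01963701,  0.0009451 ]), 'gripper_force': 0.0, 'grip_width': 0.9990219585322169}
scene {'mtx': [[571.3453, 0.0, 322.1736], [0.0, 571.3453, 234.0329], [0.0, 0.0, 1.0]], 'xyz': [-270.2314, -675.9387, 505.811], 'rotation': [1.0544, -0.5136, -0.8283]}
top {'mtx': [[568.1174, 0.0, 313.4993], [0.0, 568.1174, 231.2003], [0.0, 0.0, 1.0]], 'xyz': [323.1372, -102.6728, 1007.7704], 'rotation': [0.1281, -0.1301, -1.5461]}
wrist {'mtx': [[369.5139, 0.0, 328.508], [0.0, 369.5139, 238.0354], [0.0, 0.0, 1.0]], 'mount': [[-0.0003, 0.9584, 0.2853, 73.8398], [1.0, 0.0002, 0.0003, -0.4881], [0.0002, 0.2853, -0.9584, -142.6142], [0.0, 0.0, 0.0, 1.0]]}
```

View pics/top0.png

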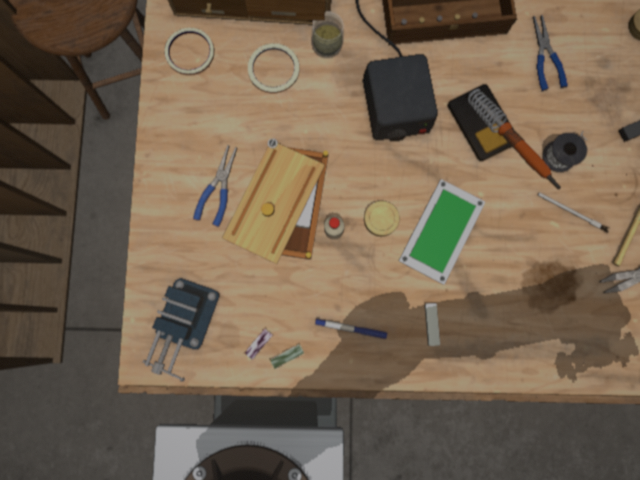

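View pics/scene0.png

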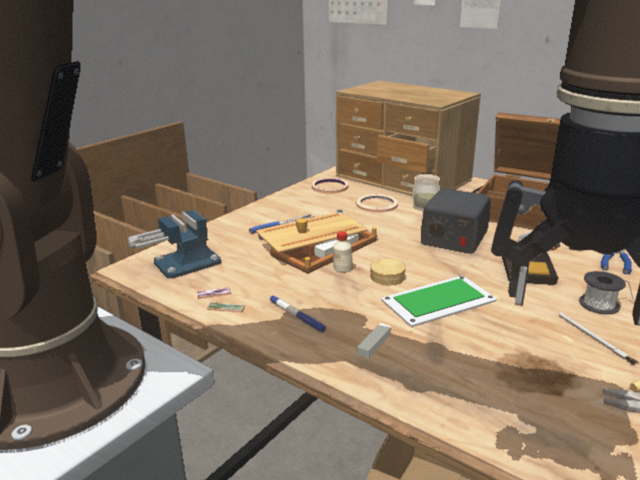

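Top view: knob at (268,209), cover slightly open with pivot screw at (272,143), caddy posts at about (323,153) and (308,255). There is a white stone end at (305,205), the pad at (442,232), bottle (334,225), tin (381,218) and pliers (215,190). Lookalikes: a small light block at (432,324) (outside the caddy), other pliers at (548,55) and (620,280). The knob is the only brass post, on the cover.

```bash
cat > h.py <<'E'
import cv2,numpy as np
from cell import state,snapshot,calibration
from scipy.spatial.transform import Rotation as R
def cam(n,s=None):
    c=calibration(n)
    if n!="wrist": return c["mtx"],np.array(c["xyz"]),R.from_rotvec(np.ravel(c["rotation"])).as_matrix() if np.size(c["rotation"])==3 else np.array(c["rotation"])
    T=R.from_rotvec(s["orientation"]).as_matrix();M=np.array(c["mount"])
    return c["mtx"],np.array(s["ee_pos"])+T@M[:3,3],T@M[:3,:3]
def ray(n,uv,z,s=None):
    K,p,Rm=cam(n,s);uv=np.atleast_2d(uv).astype(float)
    d=np.c_[(uv[:,0]-K[0,2])/K[0,0],-(uv[:,1]-K[1,2])/K[1,1],-np.ones(len(uv))]@Rm.T
    return p+d*((z-p[2])/d[:,2])[:,None]
def proj(n,P,s=None):
    K,p,Rm=cam(n,s);c=(np.atleast_2d(P)-p)@Rm
    return np.c_[K[0,2]+K[0,0]*c[:,0]/-c[:,2],K[1,2]-K[1,1]*c[:,1]/-c[:,2]]
def tool(s,P):  # world point -> tool-frame shift (m)
    return R.from_rotvec(s["orientation"]).as_matrix().T@(np.array(P)-s["ee_pos"])/1000
def blobs(im,lo,hi,amin=40,roi=None):
    m=cv2.inRange(cv2.cvtColor(im,cv2.COLOR_BGR2HSV),lo,hi)
    if roi: k=np.zeros_like(m);k[roi[1]:roi[3],roi[0]:roi[2]]=1;m=m*k
    return [c for c in cv2.findContours(m,0,2)[0] if cv2.contourArea(c)>amin]
E
python3 - <<'E'
from h import *
im=cv2.imread("pics/top0.png")
for c in blobs(im,(45,120,60),(80,255,255),500):
    r=cv2.minAreaRect(c);b=ray("top",cv2.boxPoints(r),10)[:,:2];print("pad",b.round().tolist(),b.mean(0).round(1),[np.linalg.norm(b[i]-b[i-1]).round() for i in(1,2)])
for nm,uv,z in(("pivot",(272,143),36),("knob",(268,209),61),("post fr",(323,153),30),("post nr",(308,255),30),("bottle",(334,225),73),("tin",(381,218),24),("pliers",(215,190),10)):
    print(nm,ray("top",uv,z)[0].round(1))
cr=im[120:280,180:420];cv2.imwrite("pics/c1.png",cv2.resize(cr,None,fx=3.3,fy=3.3,interpolation=cv2.INTER_CUBIC))
E
```

```text
pad [[450.0, -274.0], [569.0, -335.0], [541.0, -391.0], [422.0, -329.0]] [ 495.7 -331.8] [np.float64(134.0), np.float64(63.0)]
pivot [642.3 -25.1  36. ]
knob [517.3 -24.1  61. ]
post fr [ 627.7 -116.3   30. ]
post nr [443.8 -93.5  30. ]
bottle [ 489.9 -136.3   73. ]
tin [ 512.9 -220.7   24. ]
pliers [560.6  76.7  10. ]
```

View pics/c1.png

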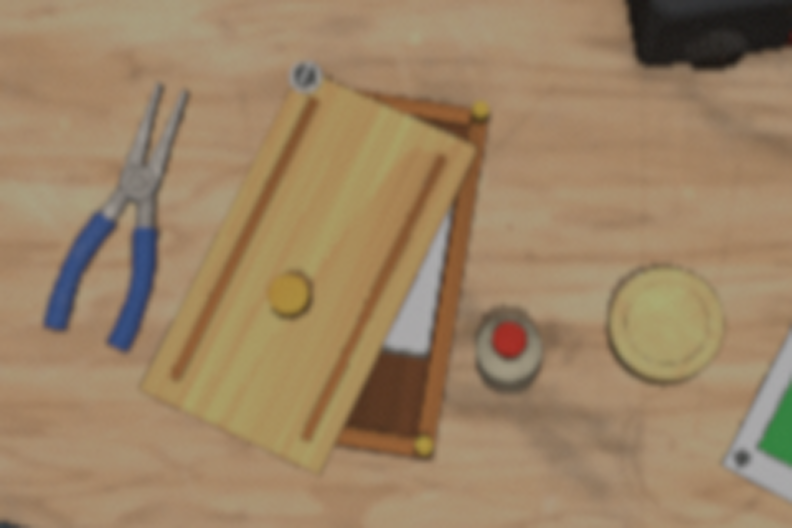

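The crop confirms the knob, the only brass knob, on the cover at (268,209). White lies in the right lane, so dark is in the middle or left one. Measured radius is 125 mm, as specified, so I'm moving above the knob.

Request:
move_arm --xyz '[[0.0305,-0.0282,0.005],[0.0305,-0.0282,0.005],[0.0305,-0.0282,0.005],[0.0305,-0.0282,0.005],[0.0305,-0.0282,0.005],[0.0305,-0.0282,0.005],[0.0305,-0.0282,0.005],[0.0305,-0.0282,0.005],[0.0305,-0.0282,0.005],[0.0305,-0.0282,0.005],[0.0305,-0.0282,0.005],[0.0305,-0.0282,0.005],[0.0305,-0.0282,0.005],[0.0305,-0.0282,0.005],[0.0305,-0.0282,0.005],[0.0305,-0.0282,0.005]]' --dr '[[0,0,0],[0,0,0],[0,0,0],[0,0,0],[0,0,0],[0,0,0],[0,0,0],[0,0,0],[0,0,0],[0,0,0],[0,0,0],[0,0,0],[0,0,0],[0,0,0],[0,0,0],[0,0,0]]' --claw '[1,1,1,1,1,1,1,1,1,1,1,1,1,1,1,1]'

```text
time_s: 1.75
ee_pos: [518.0, -23.6, 151.0]
orientation: [3.108, 0.459, -0.0]
wrist_force: [-0.5, -0.2, -0.1]
grip_width: 1.001
gripper_force: 0.0
```

Request:
move_arm --xyz '[[0,0,0],[0,0,0],[0,0,0],[0,0,0],[0,0,0],[0,0,0],[0,0,0],[0,0,0],[0,0,0],[0,0,0],[0,0,0],[0,0,0],[0,0,0],[0,0,0],[0,0,0],[0,0,0],[0,0,0],[0,0,0],[0,0,0],[0,0,0]]' --dr '[[0,0,-8.2],[0,0,-8.2],[0,0,-8.2],[0,0,-8.2],[0,0,-8.2],[0,0,-8.2],[0,0,-8.2],[0,0,-8.2],[0,0,-8.2],[0,0,-8.2],[0,0,-8.2],[0,0,-8.2],[0,0,-8.2],[0,0,-8.2],[0,0,-8.2],[0,0,-8.2],[0,0,-8.2],[0,0,-8.2],[0,0,-8.2],[0,0,-8.2]]' --claw '[1,1,1,1,1,1,1,1,1,1,1,1,1,1,1,1,1,1,1,1]'

```text
time_s: 3.75
ee_pos: [517.3, -25.3, 151.1]
orientation: [0.032, -3.141, 0.0]
wrist_force: [0.1, -0.1, 0.2]
grip_width: 1.003
gripper_force: 0.0
```

```bash
python3 - <<'E'
from h import *
s=state();print(s["time_s"],s["ee_pos"].round(1),s["q"].round(2),R.from_rotvec(s["orientation"]).as_matrix().round(3))
im=snapshot("wrist");cv2.imwrite("pics/w1.png",im)
print(proj("wrist",[[517.3,-24.1,61],[642.3,-25.1,36]],s).round())
for c in blobs(im,(15,110,90),(35,255,255),100):
    print(cv2.minEnclosingCircle(c),cv2.contourArea(c))
E
```

```text
3.75 [517.3 -25.3 151.1] [ 0.64  0.53 -0.96  1.88  0.51  1.    1.05] [[-1.   -0.02 -0.  ]
 [-0.02  1.   -0.  ]
 [ 0.   -0.   -1.  ]]
[[329. 241.]
 [325. 378.]]
((230.5, 126.0), 7.43313455581665) 140.5
((324.89208984375, 243.004150390625), 142.7830047607422) 25692.0
```

View pics/w1.png

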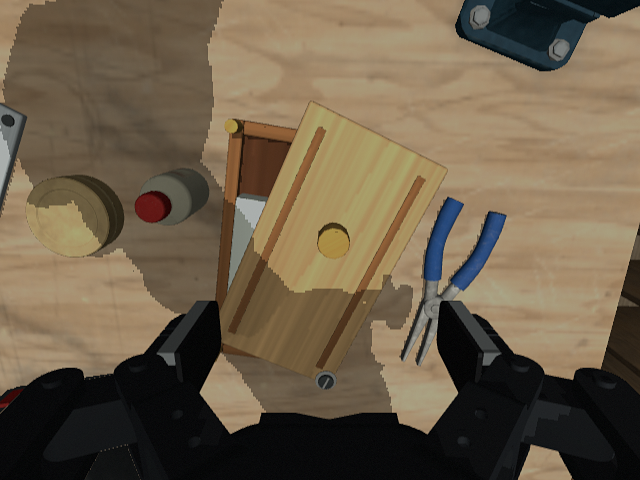

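The wrist view shows the knob at (333,240), within 3 mm of the projection, and the pivot screw at (325,381). I'll descend and grip the knob.

Request:
move_arm --xyz '[[0,0.003,0.025],[0,0,0.03],[0,0,0.03],[0,0,0.02],[0,0,0.006],[0,0,0],[0,0,0],[0,0,0],[0,0,0],[0,0,0],[0,0,0],[0,0,0],[0,0,0]]' --dr '[[0,0,0],[0,0,0],[0,0,0],[0,0,0],[0,0,0],[0,0,0],[0,0,0],[0,0,0],[0,0,0],[0,0,0],[0,0,0],[0,0,0],[0,0,0]]' --claw '[1,1,1,1,0.5,0,-0.3,-1,-1,-1,-1,-1,-1]'

```text
time_s: 5.1
ee_pos: [518.1, -22.0, 41.6]
orientation: [-0.022, 3.14, -0.001]
wrist_force: [-1.5, -0.8, 7.1]
grip_width: 0.229
gripper_force: 58.4
```

Request:
move_arm --xyz '[[0,0,0],[0,0.0096,0],[0,0.0096,0],[0,0.0096,0],[0,0.0096,0],[0,0.0096,0],[0,0.0096,0],[0,0.0096,0],[0,0.0096,0]]' --dr '[[0,0,4.4],[0,0,4.4],[0,0,4.4],[0,0,4.4],[0,0,4.4],[0,0,4.4],[0,0,4.4],[0,0,4.4],[0,0,4.4]]' --claw '[-1,-1,-1,-1,-1,-1,-1,-1,-1]'

```text
time_s: 6.0
ee_pos: [543.1, 50.5, 41.6]
orientation: [1.046, 2.96, 0.002]
wrist_force: [1.0, 0.6, 2.7]
grip_width: 0.225
gripper_force: 58.7
```

Request:
move_arm --xyz '[[0,0.0096,0],[0,0.0096,0],[0,0.0096,0],[0,0.0096,0],[0,0.0096,0],[0,0.0096,0],[0,0.0096,0],[0,0.0096,0],[0,0.0096,0],[0,0,0]]' --dr '[[0,0,4.4],[0,0,4.4],[0,0,4.4],[0,0,4.4],[0,0,4.4],[0,0,4.4],[0,0,4.4],[0,0,4.4],[0,0,4.4],[0,0,0]]' --claw '[-1,-1,-1,-1,-1,-1,-1,-1,-1,-1]'

```text
time_s: 7.0
ee_pos: [614.8, 96.5, 41.6]
orientation: [1.986, 2.431, 0.004]
wrist_force: [2.5, -1.6, 6.6]
grip_width: 0.222
gripper_force: 59.6
```

Small tangential steps until the stop is felt.

Request:
move_arm --xyz '[[0,0.005,0],[0,0.005,0],[0,0.003,0],[0,0,0]]' --dr '[[0,0,2.2],[0,0,2.2],[0,0,1.4],[0,0,0]]' --claw '[-1,-1,-1,-1]'

```text
time_s: 7.4
ee_pos: [626.6, 98.6, 41.6]
orientation: [2.104, 2.331, 0.004]
wrist_force: [2.2, -1.2, 6.5]
grip_width: 0.228
gripper_force: 59.6
```

Request:
move_arm --xyz '[[0,0.003,0],[0,0.003,0],[0,0.003,0],[0,0,0]]' --dr '[[0,0,1.4],[0,0,1.4],[0,0,1.4],[0,0,0]]' --claw '[-1,-1,-1,-1]'

```text
time_s: 7.8
ee_pos: [633.4, 99.3, 41.5]
orientation: [-2.188, -2.254, 0.001]
wrist_force: [-4.7, -1.9, 11.4]
grip_width: 0.224
gripper_force: 60.7
```

Request:
move_arm --xyz '[[0,0.003,0],[0,0.002,0],[0,0,0]]' --dr '[[0,0,0],[0,0,0],[0,0,0]]' --claw '[-1,-1,-1]'

```text
time_s: 8.1
ee_pos: [633.6, 99.3, 41.4]
orientation: [-2.182, -2.253, 0.013]
wrist_force: [-23.2, -3.2, 26.7]
grip_width: 0.226
gripper_force: 62.3
```

Request:
move_arm --xyz '[[0,-0.005,0],[0,0,0],[0,0,0],[0,0,0],[0,0,0],[0,0,-0.02],[0,0,-0.04],[0,0,-0.04],[0,0,-0.04],[-0.02,-0.011,-0.02],[-0.04,-0.022,0],[-0.04,-0.022,0],[-0.04,-0.022,0],[-0.02,-0.011,0],[0,0,0]]' --dr '[[0,0,0],[0,0,0],[0,0,0],[0,0,0],[0,0,0],[0,0,0],[0,0,0],[0,0,0],[0,0,0],[0,0,0],[0,0,0],[0,0,0],[0,0,0],[0,0,0],[0,0,0]]' --claw '[-1,-1,0.3,0.3,0.3,0.3,0.3,0.3,0.3,0.3,0.3,0.3,-1,-1,-1]'

```text
time_s: 9.6
ee_pos: [549.2, -67.8, 200.1]
orientation: [2.196, 2.246, -0.004]
wrist_force: [0.1, 0.0, 0.4]
grip_width: 0.142
gripper_force: 0.0
```

```bash
python3 - <<'E'
from h import *
s=state();print(s["time_s"],s["ee_pos"].round(1),s["q"].round(2),R.from_rotvec(s["orientation"]).as_matrix().round(3).tolist())
im=snapshot("wrist");cv2.imwrite("pics/w2.png",im);np.save("s2.npy",np.r_[s["ee_pos"],s["orientation"]])
E
```

```text
9.6 [549.2 -67.8 200.1] [ 0.37  0.39 -0.47  1.76  0.21  1.04 -0.15] [[-0.023, 1.0, -0.001], [1.0, 0.023, -0.002], [-0.002, -0.001, -1.0]]
```

View pics/w2.png

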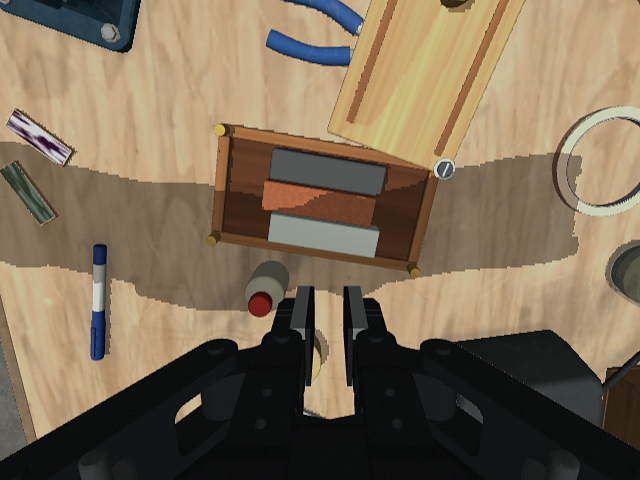

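Picture w2: cover open (upper right), dark stone in the left lane with top corners about (273,149), (386,164), (383,196), (271,180). Red is in the middle lane, white on the right. I'll push dark toward the robot (image left), away from the cover, with shut fingers at its far end.

```bash
python3 - <<'E'
from h import *
v=np.load("s2.npy");s=dict(ee_pos=v[:3],orientation=v[3:])
im=cv2.imread("pics/w2.png")
piv=ray("wrist",(445,169),36,s)[0];pn=ray("wrist",[(221,130),(212,239),(414,272)],32,s);print("piv",piv.round(1),"posts nl,nr,fr",pn.round(1).tolist())
P=np.array([*pn[:,:2],piv[:2]]);L=np.array([[-93,48],[-93,-48],[93,-48],[93,48]])
a,b=P-P.mean(0),L
yaw=np.arctan2((b[:,0]*a[:,1]-b[:,1]*a[:,0]).sum(),(a*b).sum());c=P.mean(0)
Rz=np.array([[np.cos(yaw),-np.sin(yaw)],[np.sin(yaw),np.cos(yaw)]]);print("centre",c.round(1),"yaw",np.degrees(yaw).round(2),"resid",(a-b@Rz.T).round(1).tolist())
np.save("caddy.npy",np.r_[c,yaw])
f=lambda uv,z:((ray("wrist",uv,z,s)[:,:2]-c)@Rz).round(1).tolist()
print("dark",f([(273,149),(386,164),(383,196),(271,180)],26));print("red",f([(264,181),(375,197),(373,224),(262,209)],26));print("white",f([(270,213),(378,230),(377,258),(269,243)],26))
print("cover edge",f([(330,135),(430,170)],36))
print("bottle cap",f([(260,304)],73),"bottle")
def w(p):return (c+Rz@np.array(p)).round(1)
for p in[(70,26),(-70,28)]:print(p,w(p),tool(s,[*w(p),60]).round(4))
T=cv2.imwrite
E
```

```text
piv [644.5 -24.7  36. ] posts nl,nr,fr [[461.6, 1.8, 32.0], [448.0, -90.4, 32.0], [628.1, -117.4, 32.0]]
centre [545.5 -57.7] yaw -8.55 resid [[0.8, -1.8], [1.6, 0.9], [-2.2, 1.6], [-0.2, -0.7]]
dark [[-49.4, 38.2], [46.1, 42.3], [49.4, 15.2], [-47.8, 12.3]]
red [[-53.6, 10.5], [42.7, 13.2], [46.0, -10.7], [-52.4, -14.1]]
white [[-45.0, -16.5], [51.5, -15.4], [56.1, -41.3], [-42.4, -44.0]]
cover edge [[-4.6, 57.6], [81.0, 44.4]]
bottle cap [[-37.7, -80.4]] bottle
(70, 26) [618.6 -42.4] [0.0241 0.0702 0.1399]
(-70, 28) [480.5 -19.6] [ 0.0501 -0.0673  0.1401]
```

Request:
move_arm --xyz '[[0.0083,0.0229,0.03],[0.0083,0.0225,0.04],[0.0083,0.0225,0.04],[0,0,0.02],[0,0,0.01],[0,0,0]]' --dr '[[0,0,0],[0,0,0],[0,0,0],[0,0,4.4],[0,0,4.4],[0,0,0]]' --claw '[-1,-1,-1,-1,-1,-1]'

```text
time_s: 10.25
ee_pos: [617.3, -34.3, 58.2]
orientation: [-2.353, -2.078, 0.003]
wrist_force: [0.2, 0.5, 1.4]
grip_width: -0.002
gripper_force: 0.0
```

```bash
python3 - <<'E'
from h import *
s=state();print(s["time_s"],s["ee_pos"].round(1),s["grip_width"])
im=snapshot("wrist");cv2.imwrite("pics/w3.png",im)
print(proj("wrist",[[616.5,-41,26],s["ee_pos"]],s).round())
E
```

```text
10.25 [617.3 -34.3  58.2] -0.0018968318464614798
[[327. 291.]
 [326. 308.]]
```

View pics/w3.png

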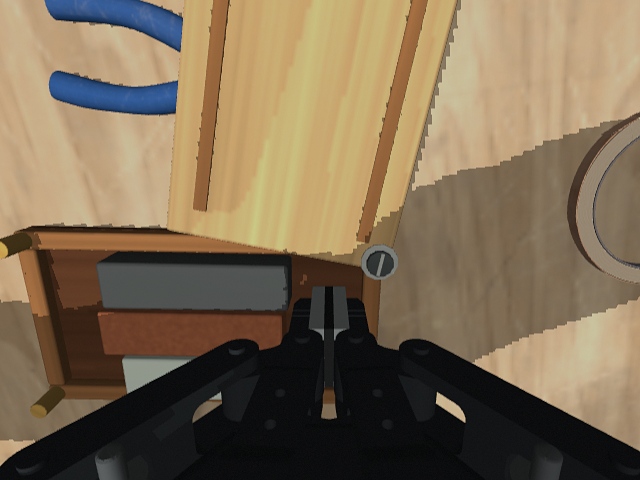

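Fingers are shut at (327,290), in the gap beyond dark's far end at column 288. The cover edge and screw at (379,262) are clear. I'll shift 5 mm away from the cover, go down and push.

Request:
move_arm --xyz '[[-0.0055,0,0],[0,0,0.02],[0,0,0.02],[0,0,0.007],[0,0,0]]' --dr '[[0,0,0],[0,0,0],[0,0,0],[0,0,0],[0,0,0]]' --claw '[-1,-1,-1,-1,-1]'

```text
time_s: 10.8
ee_pos: [617.1, -42.1, 13.2]
orientation: [-2.355, -2.079, 0.001]
wrist_force: [0.5, 0.1, 0.7]
grip_width: 0.002
gripper_force: 0.0
```

Request:
move_arm --xyz '[[0,-0.005,0],[0,-0.004,0],[0,-0.003,0],[0,-0.003,0],[0,-0.003,0],[0,-0.003,0],[0,-0.003,0],[0,-0.003,0],[0,-0.003,0],[0,-0.003,0],[0,-0.003,0],[0,-0.003,0],[0,-0.003,0],[0,0,0]]' --dr '[[0,0,0],[0,0,0],[0,0,0],[0,0,0],[0,0,0],[0,0,0],[0,0,0],[0,0,0],[0,0,0],[0,0,0],[0,0,0],[0,0,0],[0,0,0],[0,0,0]]' --claw '[-1,-1,-1,-1,-1,-1,-1,-1,-1,-1,-1,-1,-1,-1]'

```text
time_s: 12.2
ee_pos: [574.9, -36.6, 13.2]
orientation: [-2.355, -2.078, 0.001]
wrist_force: [0.4, -0.2, 0.5]
grip_width: -0.006
gripper_force: 0.0
```

Request:
move_arm --xyz '[[0,-0.003,0],[0,-0.003,0],[0,-0.002,0],[0,0,0]]' --dr '[[0,0,0],[0,0,0],[0,0,0],[0,0,0]]' --claw '[-1,-1,-1,-1]'

```text
time_s: 12.6
ee_pos: [570.6, -35.9, 14.3]
orientation: [2.354, 2.075, 0.007]
wrist_force: [7.7, -1.8, 0.6]
grip_width: -0.001
gripper_force: 4.0
```

```bash
python3 - <<'E'
from h import *
s=state();print(s["time_s"],s["ee_pos"].round(1),s["wrist_force"])
im=snapshot("wrist");cv2.imwrite("pics/w4.png",im)
E
```

```text
12.6 [570.6 -35.9  14.3] [ 7.74632515 -1.76953294  0.57435839]
```

View pics/w4.png

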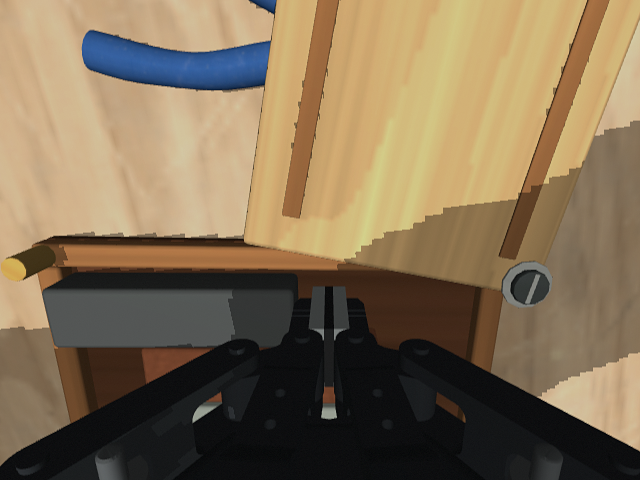

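w4 shows the dark stone pushed against the near rim, with its near end at column 45 and protruding well past the red stone. The reaction force of 8 N confirms rim contact. I'll retract, rise, and turn to grasp the free end.

Request:
move_arm --xyz '[[0,0.005,0],[0,0,-0.02],[0,0,-0.04],[0,0,-0.04],[0.001,-0.02,-0.006],[0.001,-0.03,0],[0,-0.03,0],[0,-0.015,0],[0,0,0],[0,0,0],[0,0,0],[0,0,0],[0,0,0],[0,0,0],[0,0,0],[0,0,0],[0,0,0],[0,0,0],[0,0,0],[0,0,0]]' --dr '[[0,0,0],[0,0,0],[0,0,0],[0,0,0],[0,0,0],[0,0,0],[0,0,0],[0,0,0],[0,0,-8.15],[0,0,-8.15],[0,0,-8.15],[0,0,-8.15],[0,0,-8.15],[0,0,-8.15],[0,0,-8.15],[0,0,-8.15],[0,0,-8.15],[0,0,-8.15],[0,0,-8.15],[0,0,0]]' --claw '[-1,-1,-1,-1,-1,-1,-1,-1,-1,0.2,0.2,0.2,0.2,0.2,0.2,0.2,0.2,0.2,0.2,0.2]'

```text
time_s: 14.65
ee_pos: [478.0, -22.5, 118.9]
orientation: [-0.202, -3.133, -0.0]
wrist_force: [-0.2, -0.5, -0.6]
grip_width: 0.595
gripper_force: 0.0
```

```bash
python3 - <<'E'
from h import *
s=state();print(s["time_s"],s["ee_pos"].round(1),s["q"].round(2),R.from_rotvec(s["orientation"]).as_matrix().round(3).tolist())
im=snapshot("wrist");cv2.imwrite("pics/w5.png",im);np.save("s5.npy",np.r_[s["ee_pos"],s["orientation"]])
E
```

```text
14.65 [478.  -22.5 118.9] [ 0.57  0.47 -0.83  2.01  0.45  0.86  0.93] [[-0.992, 0.129, -0.002], [0.129, 0.992, 0.0], [0.002, -0.0, -1.0]]
```

View pics/w5.png

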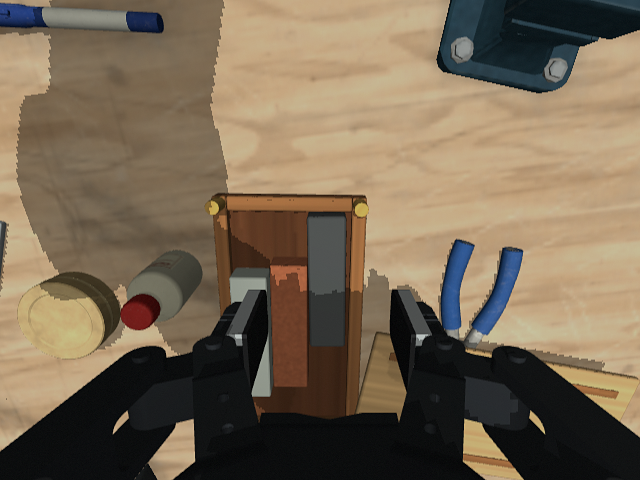

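w5: dark stone upright at columns 308–345, rows 213–346, aligned with the tool. Red's near end is at row 263, so the dark one's end stands free for the fingers.

```bash
python3 - <<'E'
from h import *
v=np.load("s5.npy");s=dict(ee_pos=v[:3],orientation=v[3:])
P=ray("wrist",[(308,213),(345,212),(310,345),(345,347),(289,264)],26,s)
for n,p in zip("nearR nearL farR farL redN".split(),P):print(n,p.round(1),(1000*tool(s,p)).round(1))
im=cv2.imread("pics/top0.png")
c=blobs(im,(45,120,60),(80,255,255),500)[0];r=cv2.minAreaRect(c)
for z in(0,10):
    b=ray("top",cv2.boxPoints(r),z);print(b.mean(0).round(1))
m=ray("top",[(444,183),(482,203),(443,281),(402,260)],10);print(m.round(1).tolist(),m.mean(0))
E
```

```text
nearR [457.8 -32.4  26. ] [ 18.6 -12.4  92.9]
nearL [460.2  -8.4  26. ] [19.3 11.7 92.9]
farR [555.  -45.1  26. ] [-79.5 -12.5  92.8]
farL [559.9 -20.1  26. ] [-81.1  13.   92.8]
redN [491.1 -50.3  26. ] [-16.8 -25.8  92.9]
[ 497.4 -334.1    0. ]
[ 495.7 -331.8   10. ]
[[582.4, -336.2, 10.0], [546.9, -403.8, 10.0], [405.3, -331.4, 10.0], [440.9, -259.6, 10.0]] [ 493.86654467 -332.73533924   10.        ]
```

Request:
move_arm --xyz '[[0,0,0.025],[0,0,0.03],[0,0,0.03],[0,0,0.012],[0,0,0.004],[0,0,0],[0,0,0],[0,0,0],[0,0,0],[0,0,0],[0,0,0]]' --dr '[[0,0,0],[0,0,0],[0,0,0],[0,0,0],[0,0,0],[0,0,0],[0,0,0],[0,0,0],[0,0,0],[0,0,0],[0,0,0]]' --claw '[0.2,0.2,0.2,0.2,0.2,0,-0.2,-1,-1,-1,-1]'

```text
time_s: 15.8
ee_pos: [479.5, -22.4, 19.7]
orientation: [0.207, 3.133, -0.001]
wrist_force: [-1.1, 0.1, 8.5]
grip_width: 0.284
gripper_force: 58.7
```

Request:
move_arm --xyz '[[0,0,-0.004],[0,0,-0.008],[0,0,-0.01],[0,0,-0.02],[0,0,-0.03],[0,0,-0.028],[0,0,0],[0,0,0]]' --dr '[[0,0,0],[0,0,0],[0,0,0],[0,0,0],[0,0,0],[0,0,0],[0,0,0],[0,0,0]]' --claw '[-1,-1,-1,-1,-1,-1,-1,-1]'

```text
time_s: 16.6
ee_pos: [478.8, -22.7, 119.0]
orientation: [0.207, 3.133, -0.001]
wrist_force: [-0.2, 0.7, -1.3]
grip_width: 0.281
gripper_force: 59.2
```

```bash
python3 - <<'E'
from h import *
s=state();print(s["time_s"],s["ee_pos"].round(1),s["q"].round(2),s["grip_width"],s["wrist_force"],s["ft_torque"],R.from_rotvec(s["orientation"]).as_matrix().round(3).tolist())
for n in("wrist","top","scene"):cv2.imwrite(f"pics/{n}6.png",snapshot(n))
a=cv2.imread("pics/wrist6.png")[150:480];b=cv2.imread("pics/scene6.png")[150:330,200:520]
np.save("s6.npy",np.r_[s["ee_pos"],s["orientation"]])
b=cv2.resize(b,(480,270));o=np.zeros((600,640,3),np.uint8);o[:330]=a;o[330:,:480]=b;cv2.imwrite("pics/m6.png",o)
E
```

```text
16.6 [478.8 -22.7 119. ] [ 0.57  0.47 -0.83  2.01  0.46  0.86  0.93] 0.2808512898693212 [-0.1766133   0.6754132  -1.32616373] [-0.0076505   0.06262967  0.0034999 ] [[-0.991, 0.131, 0.001], [0.131, 0.991, -0.001], [-0.001, -0.0, -1.0]]
```

View pics/m6.png

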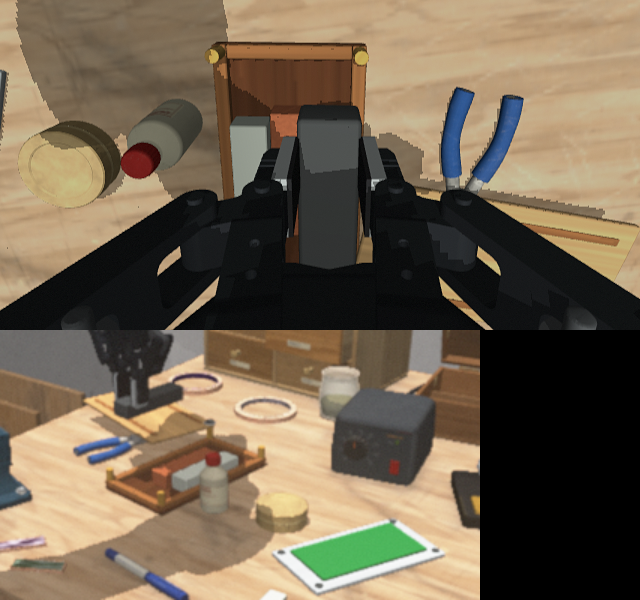

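Stone held level; red and white are still in the caddy (lower inset), with bottle, tin and pliers undisturbed. Carrying it over to the pad.

Request:
move_arm --xyz '[[-0.001,-0.01,0],[-0.002,-0.02,0],[-0.003,-0.03,0],[-0.003,-0.03,0],[-0.003,-0.03,0],[-0.003,-0.03,0],[-0.003,-0.03,0],[-0.003,-0.03,0],[-0.003,-0.03,0],[-0.003,-0.03,0],[-0.002,-0.018,0],[0,-0.006,0],[0,0,0],[0,0,0],[0,0,0],[0,0,0],[0,0,0]]' --dr '[[0,0,0],[0,0,0],[0,0,0],[0,0,0],[0,0,0],[0,0,0],[0,0,0],[0,0,0],[0,0,0],[0,0,0],[0,0,0],[0,0,4],[0,0,4],[0,0,4],[0,0,4],[0,0,4],[0,0,0]]' --claw '[-1,-1,-1,-1,-1,-1,-1,-1,-1,-1,-1,-1,-1,-1,-1,-1,-1]'

```text
time_s: 18.45
ee_pos: [468.2, -318.1, 117.5]
orientation: [-0.749, -3.049, -0.0]
wrist_force: [0.1, -0.8, -1.6]
grip_width: 0.282
gripper_force: 59.2
```

```bash
python3 - <<'E'
from h import *
v=np.load("s6.npy");s6=dict(ee_pos=v[:3],orientation=v[3:])
print("near end tool", (1000*tool(s6,ray("wrist",(329,257),125.3,s6)[0])).round(1))
s=state();print(s["time_s"],s["ee_pos"].round(1),s["q"].round(2),s["grip_width"],R.from_rotvec(s["orientation"]).as_matrix().round(3).tolist())
im=snapshot("wrist");cv2.imwrite("pics/w7.png",im);np.save("s7.npy",np.r_[s["ee_pos"],s["orientation"]])
g=ray("top",cv2.boxPoints(cv2.minAreaRect(blobs(cv2.imread("pics/top0.png"),(45,120,60),(80,255,255),500)[0])),10)
print("pad corners projected",proj("wrist",g,s).round().tolist())
for c in blobs(im,(45,120,40),(80,255,255),100):print(cv2.approxPolyDP(c,4,True)[:,0].tolist())
E
```

```text
near end tool [23.7  1.5 -6.3]
18.45 [ 468.2 -318.1  117.5] [ 0.98  0.56 -0.68  1.81  0.43  0.93  1.2 ] 0.28199911767316305 [[-0.886, 0.463, -0.001], [0.463, 0.886, 0.0], [0.002, -0.0, -1.0]]
pad corners projected [[373.0, 183.0], [369.0, 355.0], [288.0, 356.0], [281.0, 185.0]]
[[280, 183], [285, 286], [296, 286], [304, 254], [355, 255], [361, 286], [372, 285], [375, 182]]
```

View pics/w7.png

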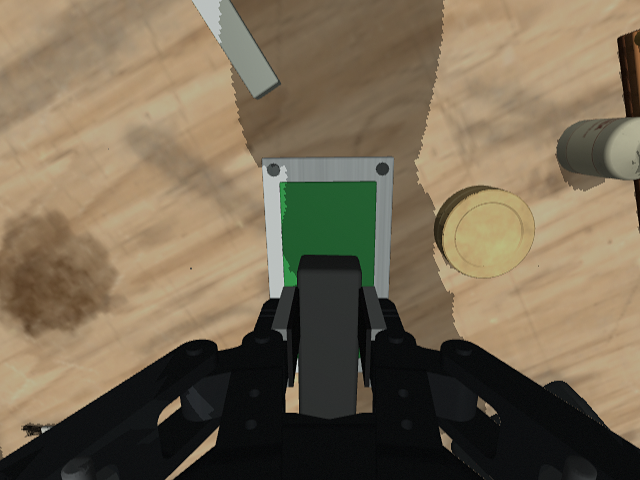

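w7: the pad's near edge runs (280,183)–(375,182), symmetric about the tool axis. The stone is held with its near face at rows ~256–270.

```bash
python3 - <<'E'
from h import *
v=np.load("s7.npy");s=dict(ee_pos=v[:3],orientation=v[3:]);z=s["ee_pos"][2]
t=lambda uv,zz:[(1000*tool(s,p)).round(1).tolist() for p in ray("wrist",uv,zz,s)]
print("bottom near",t([(304,256),(356,256)],z-13.7),"top near",t([(302,268),(358,269)],z+6.3))
p=t([(280,182.5),(375.5,182),(285.5,286),(372,285)],10);print("pad",p)
im=cv2.imread("pics/w7.png");print(im[245:290,330].sum(1).tolist())
E
```

```text
bottom near [[17.1, -9.7, 13.7], [17.1, 13.6, 13.7]] top near [[19.1, -9.2, -6.3], [18.6, 12.9, -6.3]]
pad [[36.8, -31.6, 107.6], [37.1, 33.0, 107.6], [-39.1, -30.4, 107.5], [-38.3, 33.1, 107.5]]
[173, 172, 168, 171, 170, 164, 170, 170, 174, 149, 91, 49, 58, 64, 64, 62, 62, 64, 66, 64, 66, 66, 63, 67, 89, 110, 120, 127, 138, 141, 140, 143, 142, 141, 141, 144, 143, 144, 143, 142, 143, 142, 141, 140, 143]
```

Request:
move_arm --xyz '[[-0.001,-0.001,0.01],[0,0,0.02],[0,0,0.02],[0,0,0.02],[0,0,0.01],[0,0,0.005],[0,0,0.003],[0,0,0],[0,0,0]]' --dr '[[0,0,0],[0,0,0],[0,0,0],[0,0,0],[0,0,0],[0,0,0],[0,0,0],[0,0,0],[0,0,0]]' --claw '[-1,-1,-1,-1,-1,-1,-1,-1,-1]'

```text
time_s: 19.4
ee_pos: [469.9, -319.2, 31.0]
orientation: [0.747, 3.05, -0.001]
wrist_force: [0.5, 1.1, -1.0]
grip_width: 0.278
gripper_force: 59.2
```

Request:
move_arm --xyz '[[0,0,0.001],[0,0,0.001],[0,0,0.001],[0,0,0]]' --dr '[[0,0,0],[0,0,0],[0,0,0],[0,0,0]]' --claw '[-1,-1,-1,-1]'

```text
time_s: 19.8
ee_pos: [469.3, -319.0, 27.3]
orientation: [-0.747, -3.051, 0.0]
wrist_force: [-0.2, 0.8, -1.0]
grip_width: 0.284
gripper_force: 59.2
```

Request:
move_arm --xyz '[[0,0,0.001],[0,0,0.001],[0,0,0.001],[0,0,0]]' --dr '[[0,0,0],[0,0,0],[0,0,0],[0,0,0]]' --claw '[-1,-1,-1,-1]'

```text
time_s: 20.2
ee_pos: [469.4, -319.0, 24.2]
orientation: [-0.747, -3.051, -0.0]
wrist_force: [0.3, 0.0, -0.8]
grip_width: 0.282
gripper_force: 59.2
```

Request:
move_arm --xyz '[[0,0,0.0007],[0,0,0.0007],[0,0,0]]' --dr '[[0,0,0],[0,0,0],[0,0,0]]' --claw '[-1,-1,-1]'

```text
time_s: 20.5
ee_pos: [469.4, -319.0, 23.8]
orientation: [0.747, 3.051, -0.001]
wrist_force: [-4.0, 1.6, 9.2]
grip_width: 0.283
gripper_force: 60.5
```

Contact. Release gently, rise, back away to look.

Request:
move_arm --xyz '[[0,0,-0.0007],[0,0,0],[0,0,0],[0,0,0],[0,0,0],[0,0,0],[0,0,-0.005],[0,0,-0.015],[0,0,-0.03],[0,0,-0.04],[0,0,-0.04],[-0.03,0,-0.04],[-0.04,0,0],[-0.04,0,0],[0,0,0]]' --dr '[[0,0,0],[0,0,0],[0,0,0],[0,0,0],[0,0,0],[0,0,0],[0,0,0],[0,0,0],[0,0,0],[0,0,0],[0,0,0],[0,0,0],[0,0,0],[0,0,0],[0,0,0]]' --claw '[-1,-0.4,-0.35,-0.2,0,0.2,0.2,0.2,0.2,0.2,0.2,0.2,0.2,0.2,0.2]'

```text
time_s: 22.0
ee_pos: [570.3, -371.3, 194.6]
orientation: [0.747, 3.048, 0.001]
wrist_force: [0.4, 0.4, -1.1]
grip_width: 0.6
gripper_force: 0.0
```

```bash
python3 - <<'E'
from h import *
s=state();print(s["time_s"],s["ee_pos"].round(1),s["wrist_force"])
w,t=snapshot("wrist"),snapshot("top");cv2.imwrite("pics/w8.png",w);cv2.imwrite("pics/t8.png",t)
for n,im,ss in(("wrist",w,s),("top",t,None)):
    hsv=cv2.cvtColor(im,cv2.COLOR_BGR2HSV)
    for c in blobs(im,(45,110,40),(85,255,255),800):
        h=cv2.convexHull(c);b=cv2.approxPolyDP(h,6,True)[:,0];print(n,b.tolist(),ray(n,b,10,ss)[:,:2].round(1).tolist())
        m=np.zeros(im.shape[:2],np.uint8);cv2.drawContours(m,[h],-1,255,-1);m=cv2.erode(m,np.ones((5,5)))
        m&=cv2.inRange(hsv,(0,0,0),(180,90,255))
        k=max(cv2.findContours(m,0,2)[0],key=cv2.contourArea);r=cv2.boxPoints(cv2.minAreaRect(k));P=ray(n,r,30,ss)[:,:2];print(" stone",r.round().tolist(),P.round(1).tolist(),P.mean(0).round(1))
o=np.zeros((600,640,3),np.uint8);o[:360]=cv2.resize(t[100:300,180:520],(612,360))[:, :612].copy() if 0 else cv2.resize(t[100:300,180:535],(640,360));o[360:]=cv2.resize(w,(320,240)).repeat(1,0) if 0 else np.hstack([cv2.resize(w,(320,240)),np.zeros((240,320,3),np.uint8)])
cv2.imwrite("pics/m8.png",o)
E
```

```text
22.0 [ 570.3 -371.3  194.6] [ 0.37882443  0.41771988 -1.14083735]
wrist [[368, 21], [365, 193], [293, 194], [286, 22]] [[450.4, -272.1], [571.7, -333.7], [542.8, -391.0], [421.2, -329.5]]
 stone [[311.0, 45.0], [345.0, 45.0], [345.0, 174.0], [311.0, 174.0]] [[448.5, -320.9], [460.3, -298.3], [545.9, -341.6], [533.0, -366.5]] [ 496.9 -331.8]
top [[445, 191], [474, 207], [440, 270], [411, 254]] [[567.6, -337.7], [539.2, -389.3], [424.6, -326.4], [451.9, -275.5]]
 stone [[425.0, 250.0], [451.0, 200.0], [465.0, 208.0], [439.0, 257.0]] [[457.3, -296.2], [546.0, -343.3], [533.2, -367.6], [444.8, -320.2]] [ 495.3 -331.8]
```

View pics/m8.png

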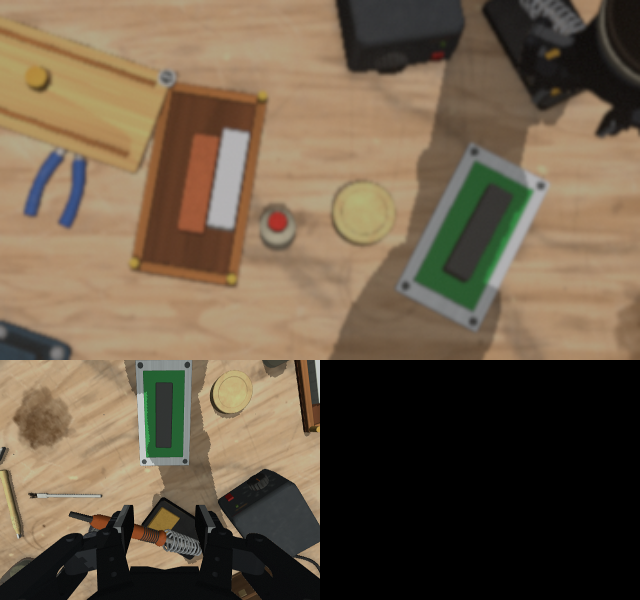

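m8: the stone is centred and parallel on the pad (0.5 mm off by wrist view), red and white are in the caddy, and the other items are untouched. A last check of the cover's knob against the stop position before I hand in.

```bash
python3 - <<'E'
from h import *
from cell import sign_off
t=cv2.imread("pics/t8.png");a=cv2.minMaxLoc
g=cv2.cvtColor(t,cv2.COLOR_BGR2HSV)[130:156,188:214]
m=cv2.inRange(g,(15,150,60),(28,255,215));M=cv2.moments(m,True);k=(188+M["m10"]/M["m00"],130+M["m01"]/M["m00"])
p=ray("top",k,61)[0];print(M["m00"],k,p.round(1),"stop knob (633.6,99.3)")
if np.hypot(p[0]-633.6,p[1]-99.3)<5: print(sign_off())
E
```

```text
119.0 (200.10084033613447, 142.87394957983193) [631.7  97.5  61. ] stop knob (633.6,99.3)
the job is handed in; nothing more can be done
None
```

The job is handed in: the cover was swung fully open to its stop, and the dark stone was slid endways, then laid flat and parallel on the green pad, about 0.5 mm off centre. Red and white are still in the caddy, and the bottle, tin and pliers look undisturbed.

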